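# Put the bedside nuts and milk dippers away

### The arm

A 7-joint arm with a two-finger parallel gripper is mounted at the origin on the work surface. World frame = base frame: x ahead of the robot, y to its left, z up, the work surface at z = 0. Lengths are in mm, angles in degrees, forces in N, time in s.
With the tool pointing down it reaches from about 400 to 850 mm from the base axis. Payload 4.5 kg.
Tool frame: the origin (TCP) lies at the very end of the fingers, on their centre line; the grasp point (between the pads) lies 19 mm behind it (r.pinch_z is the distance from the TCP to the grasp point, in mm); z points along the fingers, y is the line along which they close (so a half turn about z gives the same grasp; the last joint's range is limited). The gripper opens to 88 mm and grips with 3 to 60 N. Pads are 18 mm wide; open, the fingers measure 123 mm over their backs; the gripper's body (75 mm by 187 mm) begins 45 mm behind the grasp point.
Start: joints at [-65.099, 39.483, -11.15, 89.685, 9.013, 51.709, -12.324], TCP at [243.83, 575.5, 238.743] pointing down, gripper open.
Joint ranges: [-172.22, 172.22], [-26.19, 119.32], [-84.43, 86.54], [7.71, 146.69], [-57.33, 237.33], [2.42, 119.75], [-152.13, 152.13]. Speed limits (degrees/s): [147.25, 147.25, 180, 180, 180, 180, 180].

### API

Orientations are given as [roll, pitch, yaw] about the fixed x, y, z axes, in that order (R = Rz(yaw) Ry(pitch) Rx(roll)).
In Python, from plant import r gives the robot as it stands.
- The arm moves only by the shell command python3 -m jog 'ROWS' [OPENING] [FORCE]. ROWS is JSON, a list of rows, each a list of 6 numbers: the shift along the world's x, y, z scaled (see below), then the turn, a rotation vector about the world's x, y, z scaled (see below). A call has 1 to 10 rows; each row is the pose to reach, as a shift and turn from the pose commanded when the call began, turning the shorter way round; what a row does not reach only later rows make up. The controller multiplies each number of a shift by 0.1 m and each number of a turn by 2 pi rad. A row lasts 1/8 s, in which the tool goes at most 62.5 mm and 10.7 degrees, less where a joint would pass 70% of its speed; a pose out of reach is approached as far as the arm can. A call with a number of a shift or a turn outside -1 to 1 is refused whole. A call with a gripper value outside its range is refused whole. OPENING is the closure, from -1 (fully open) to 1 (shut), set as the call begins (- or left out, the last holds). The fingers move at their own pace and stop on an object; FORCE is the grip in N (left out, the last holds). Time passes only in rows, so rows that repeat a pose let the fingers close. It gives the time, the measured TCP pose, the force, the opening and the grip force at its end, in the units of the state.
- r.state(): the state, without advancing time (a new reading comes with each control period).
- r.get_image(name): name is "side" or "top" or "wrist"; returns a dict with "pixels" (384x512x3 uint8, red, green, blue), "mtx" (3x3 intrinsics, pixels), "pose" (4x4, takes a point from camera to world coordinates). Camera axes: x right, y down, z forward; pixel columns grow to the right and rows downward; lengths in mm; the calibration is good to about 2 mm. The wrist camera is an equidistant fisheye: a pixel r from the principal point sees the ray r / f radians off the axis. A picture is of the moment at which its call begins. There is no depth.
- r.finish_job(): hands the job in; it is judged then, once.
Trained networks look in a picture, given as the dict that the camera call returned (one of the last four; its "shot" number tells which), for a name from the list of things; names that differ only in an ending like _2 or _b are one class to them, and where a whole thing is asked for, a point or a joint stands for the part that bears it (a point fixed in the world has none). Each returns a list of dicts, best first, with "conf" (0 to 1); they miss things now and then, are a little off and sometimes report something else, mostly with a low value. They report only what shows in the picture. A call takes as long as a camera call.
- r.outline_of(target, picture): "mask" (384x512 bool, what is visible of it) and "rect" ([centre column, centre row, width, height] in pixels, round what is visible of it).
The state is a dict: "clock": time; "joints": joint angles; "joint_vel": joint speeds; "effort": joint torques, N m; "position": TCP position; "tool_rot": TCP orientation; "force": force on the tool from outside, world axes, zero at the start; "torque": the same for the moment, N m; "finger_gap": finger opening in mm; "grasp_force": force on a finger pad.
Only numpy, scipy, OpenCV 4.12 (cv2) and the standard library are available. Lean on these libraries where they do the work, as an engineer would, in place of code of your own. Each camera call takes 0.05 s, during which the arm holds its last target. There are 200 camera calls.

### The job

Clear up after the bedtime nuts and milk: tip the hazelnuts out of the steel tumbler into the wooden dish (pick up any that miss) and stand the empty tumbler upright on the cork coaster. Also lower each hooked steel dipper with an orange knob that is standing about into an empty gap on the brass bar, one to a gap, and leave it hanging at rest by its hook, without knocking off or pushing along the black-knobbed dippers that already hang there or disturbing the other things on the table.

Things in the scene. Friction and masses are not known exactly. Their poses are not given: they have to be found in the camera images.
- dipper1: loose steel dipper, 80 g, standing on its cup; may be absent. Origin: centre of the cup's underside, z up. Cup 38 mm across, 34 high. A strap 14 mm wide (y), 3 thick rises at x = 20.5 mm and bends over at the top into a hook. On top of it an upright ORANGE knob to grip, 12 mm (x) by 14 mm (y), at x = 32 mm, z = 111 to 146 mm. Overall height 146 mm
- dipper1_hook (a point): point in the hook of dipper1 where the bar's axis lies when it hangs: x = 32, y = 0, z = 103.7 mm in the dipper's frame, same axes. The hook is an upside-down V, its peak's underside at z = 109 mm, open downward, 20 mm clear between strap (inner face x = 22 mm) and lip (inner face x = 42 mm, lip tip at z = 82 mm)
- dipper2: loose steel dipper, 80 g, standing on its cup; may be absent. Origin: centre of the cup's underside, z up. Cup 38 mm across, 34 high. A strap 14 mm wide (y), 3 thick rises at x = 20.5 mm and bends over at the top into a hook. On top of it an upright ORANGE knob to grip, 12 mm (x) by 14 mm (y), at x = 32 mm, z = 111 to 146 mm. Overall height 146 mm
- dipper2_hook (a point): point in the hook of dipper2 where the bar's axis lies when it hangs: x = 32, y = 0, z = 103.7 mm in the dipper's frame, same axes. The hook is an upside-down V, its peak's underside at z = 109 mm, open downward, 20 mm clear between strap (inner face x = 22 mm) and lip (inner face x = 42 mm, lip tip at z = 82 mm)
- dipper3: loose steel dipper, 80 g, standing on its cup; may be absent. Origin: centre of the cup's underside, z up. Cup 38 mm across, 34 high. A strap 14 mm wide (y), 3 thick rises at x = 20.5 mm and bends over at the top into a hook. On top of it an upright ORANGE knob to grip, 12 mm (x) by 14 mm (y), at x = 32 mm, z = 111 to 146 mm. Overall height 146 mm
- dipper3_hook (a point): point in the hook of dipper3 where the bar's axis lies when it hangs: x = 32, y = 0, z = 103.7 mm in the dipper's frame, same axes. The hook is an upside-down V, its peak's underside at z = 109 mm, open downward, 20 mm clear between strap (inner face x = 22 mm) and lip (inner face x = 42 mm, lip tip at z = 82 mm)
- neighbour1: one of four like dippers with a BLACK knob, loose, hanging on the bar about 96 mm apart: three gaps, each some 58 mm clear between cups. Origin: its hook point on the bar's axis; axes as the rail's. Cup 50 to 110 mm below the bar, on the robot's side of it, leaning under the bar by 20 degrees; knob top 40 mm above the bar. Not to be disturbed
- neighbour2: one of four like dippers with a BLACK knob, loose, hanging on the bar about 96 mm apart: three gaps, each some 58 mm clear between cups. Origin: its hook point on the bar's axis; axes as the rail's. Cup 50 to 110 mm below the bar, on the robot's side of it, leaning under the bar by 20 degrees; knob top 40 mm above the bar. Not to be disturbed
- neighbour3: one of four like dippers with a BLACK knob, loose, hanging on the bar about 96 mm apart: three gaps, each some 58 mm clear between cups. Origin: its hook point on the bar's axis; axes as the rail's. Cup 50 to 110 mm below the bar, on the robot's side of it, leaning under the bar by 20 degrees; knob top 40 mm above the bar. Not to be disturbed
- neighbour4: one of four like dippers with a BLACK knob, loose, hanging on the bar about 96 mm apart: three gaps, each some 58 mm clear between cups. Origin: its hook point on the bar's axis; axes as the rail's. Cup 50 to 110 mm below the bar, on the robot's side of it, leaning under the bar by 20 degrees; knob top 40 mm above the bar. Not to be disturbed
- rail: fixed stand of dark wood: base board 110 (x) by 400 (y) by 12 mm thick, two posts 18 mm wide and 150 mm high at y = +-186 mm, and between them a round brass bar. Origin under its centre, z up, y along the bar, x away from the robot
- bar_mid (a point): middle of the brass bar on its axis, 145 mm above the table; axes as the rail's (y along the bar). The bar is 8 mm thick. A dipper is lowered with its cup on the robot's side (-x) of the bar, its hook mouth over the bar and its x axis along the rail's; let go, it swings to lean about 20 degrees
- tumbler: loose round steel tumbler, open at the top, 120 g, holding the hazelnuts at the start. Origin: centre of its underside, z up towards the mouth. 72 mm high, 62 mm across, straight-sided, wall 3 mm, floor 4 mm. At 105 degrees from upright or more the nuts roll out of it; held loosely or high up it can turn between the fingers as it is tipped
- coaster: fixed round cork coaster 90 mm across, 6 mm thick, on the table. Origin: centre of its underside
- dish: loose square wooden dish, 0.5 kg, 150 by 150 mm outside, 45 mm high, walls and floor 6 mm. Origin: centre of its underside, z up, x and y along its sides
- nut1: loose hazelnut, brown, about 18 mm thick and 21 mm long, 10 g; in the tumbler at the start; may be absent. Origin: its centre. It can roll
- nut2: loose hazelnut, brown, about 18 mm thick and 21 mm long, 10 g; in the tumbler at the start; may be absent. Origin: its centre. It can roll
- nut3: loose hazelnut, brown, about 18 mm thick and 21 mm long, 10 g; in the tumbler at the start; may be absent. Origin: its centre. It can roll
- nut4: loose hazelnut, brown, about 18 mm thick and 21 mm long, 10 g; in the tumbler at the start; may be absent. Origin: its centre. It can roll
- lota: bystander: steel water pot with lid, 100 mm across, 130 mm high; origin under its centre
- parrot: bystander: ceramic parrot figurine, 120 mm high, foot 56 mm across; origin under its foot
- mirror: bystander: small wooden standing mirror 120 mm wide, 164 mm high, foot 60 mm deep; origin under its foot
- pillbox: bystander: yellow plastic pill box with flip-top cover, 52 by 92 by 27 mm; origin under its centre
- clip: bystander: chrome bulldog clip lying flat, 30 by 50 mm, 20 mm high; origin under its centre

How it is judged:
By the outcome, as a careful person would: the job done as asked, in the order asked, and still so for the second after the job is handed in, with the robot touching nothing.
Of dipper1, dipper2, dipper3 only 2 to 3 are there at a start; the rules pass over those that are not, and their reading is None.
Of nut1, nut2, nut3, nut4 only 2 to 4 are there at a start; the rules pass over those that are not, and their reading is None.
At some moment in a run one of dish, tumbler may be knocked a few centimetres aside while the robot is not near it.
It also fails if it takes over 210 s, if anything falls off the work surface, if the arm or the gripper's body presses on something with over 40 N, if the wrist force passes 120 N, or if a joint passes its speed limit or range.

## Working session

There is one attempt and no reset: what is moved stays moved. The work goes in short steps, Python scripts to look and compute and a shell command to move; the robot and the scene stay as the last step left them, time stands still between calls to the robot, and variables do not carry over. Pictures are saved under pics/ and viewed, at most 17 in all, crops included, and the job is handed in when it is done.

```bash
ls; mkdir -p pics
python3 - <<'E'
from plant import r
import cv2,numpy as np
print(r.state(), r.pinch_z)
for n in ["side","top"]:
    p=r.get_image(n); cv2.imwrite(f"pics/{n}0.png",cv2.resize(p["pixels"][:,:,::-1],(800,600)))
    print(n,p["mtx"].tolist(),np.round(p["pose"],3).tolist())
E
```

```text
pics
{'clock': 0.0, 'joints': array([-65.09999359,  39.53206492, -11.14376427,  89.74343413,
         9.01283107,  51.70818176, -12.32503853]), 'joint_vel': array([ 0.14422534, -0.04117285,  0.00505623, -0.00892127,  0.03218599,
       -0.03533846,  0.02770301]), 'effort': array([ 2.29551733e-04, -5.27544165e+01, -1.26665566e+00, -1.53425521e+01,
       -5.26451902e-02,  6.67376386e-03,  1.77682732e-04]), 'position': array([243.6551753 , 574.88509521, 237.92841477]), 'tool_rot': array([-1.79898443e+02,  8.12110362e-03,  1.57039841e+02]), 'force': array([-0.64630688, -1.0724906 ,  0.18023999]), 'torque': array([ 0.00453953,  0.02222257, -0.01068499]), 'grasp_force': 0.0, 'finger_gap': 88.38666368340859} 18.700000000000003
side [[480.94547385608746, 0.0, 258.38445041087687], [0.0, 480.94547385608746, 205.17362542804213], [0.0, 0.0, 1.0]] [[0.686, -0.439, 0.58, -190.709], [-0.727, -0.4, 0.558, -756.303], [-0.012, -0.805, -0.594, 883.472], [0.0, 0.0, 0.0, 1.0]]
top [[360.91497471542203, 0.0, 251.3607870178313], [0.0, 360.91497471542203, 187.9589774930754], [0.0, 0.0, 1.0]] [[0.003, -0.985, 0.174, 334.967], [-1.0, -0.007, -0.027, 15.742], [0.028, -0.174, -0.984, 1308.546], [0.0, 0.0, 0.0, 1.0]]
```

View pics/top0.png

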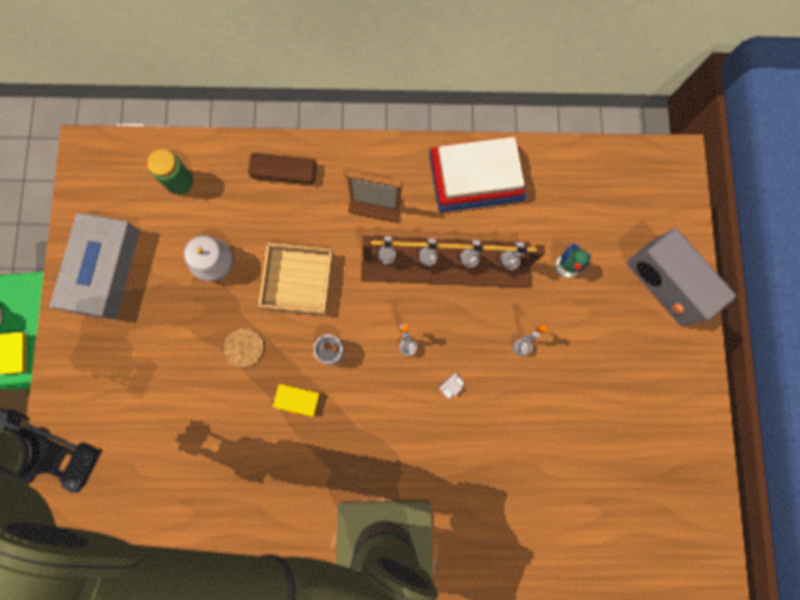

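View pics/side0.png

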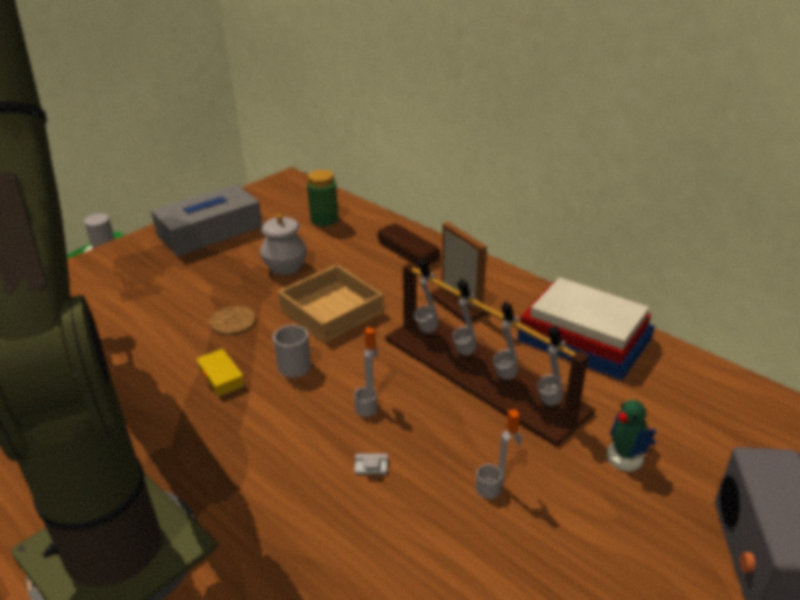

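```bash
cat > h.py <<'E'
from plant import r
import cv2,numpy as np
from scipy.optimize import minimize
def cyl(x,y,rad,z0,z1):
    a=np.linspace(0,2*np.pi,24,endpoint=False)
    return np.array([[x+rad*np.cos(t),y+rad*np.sin(t),z] for t in a for z in(z0,z1)])
def box(x0,x1,y0,y1,z0,z1): return np.array([[x,y,z] for x in(x0,x1) for y in(y0,y1) for z in(z0,z1)],float)
KNOB=box(26,38,-7,7,111,146)
M=dict(tumbler=[cyl(0,0,31,0,72)],dish=[box(-75,75,-75,75,0,45)],coaster=[cyl(0,0,45,0,6)],
 dipper=[cyl(0,0,19,0,34),box(19,22,-7,7,0,100),box(19,34,-7,7,97,111),box(30,45,-7,7,97,111),box(42,45,-7,7,82,100),KNOB],
 knob=[KNOB],
 rail=[box(-55,55,-200,200,0,12),box(-9,9,-195,-177,0,150),box(-9,9,177,195,0,150),box(-4,4,-186,186,141,149)],
 nut=[cyl(0,0,9.5,-9,9)])
def proj(p,X):
    T=np.linalg.inv(p["pose"]); c=X@T[:3,:3].T+T[:3,3]; K=p["mtx"]
    if p.get("fish"):
        rr=np.hypot(c[:,0],c[:,1]); th=np.arctan2(rr,c[:,2]); s=th/np.maximum(rr,1e-9)
        return np.c_[K[0,0]*c[:,0]*s+K[0,2],K[1,1]*c[:,1]*s+K[1,2]]
    return np.c_[K[0,0]*c[:,0]/c[:,2]+K[0,2],K[1,1]*c[:,1]/c[:,2]+K[1,2]]
def ray(p,u,v,z):
    K=p["mtx"]; a=np.array([(u-K[0,2])/K[0,0],(v-K[1,2])/K[1,1],1.])
    if p.get("fish"):
        th=np.hypot(a[0],a[1]); a=np.array([*(a[:2]/max(th,1e-9)*np.sin(th)),np.cos(th)])
    d=p["pose"][:3,:3]@a; o=p["pose"][:3,3]; return o+d*(z-o[2])/d[2]
def get(n):
    p=r.get_image(n)
    if n=="wrist": p["fish"]=1
    return p
S=4
def place(parts,q,z=0):
    c,s=np.cos(np.radians(q[2])),np.sin(np.radians(q[2])); R=np.array([[c,-s,0],[s,c,0],[0,0,1]])
    return [P@R.T+[q[0],q[1],z] for P in parts]
def render(p,parts,q,z=0):
    im=np.zeros((384*S,512*S),np.uint8)
    for X in place(parts,q,z):
        h=cv2.convexHull(((proj(p,X)+.5)*S).astype(np.float32)).round().astype(np.int32)
        cv2.fillConvexPoly(im,h,1)
    return im
def fit(obs,kind,q0,z=0,yaw=True):
    "obs: list of (picture, mask)"
    ms=[(p,cv2.resize(m.astype(np.uint8),None,fx=S,fy=S,interpolation=cv2.INTER_NEAREST)) for p,m in obs]
    def cost(q):
        q=[q[0],q[1],q[2] if yaw else 0.]; c=0
        for p,m in ms:
            a=render(p,M[kind],q,z); c+=1-(a&m).sum()/max(1,(a|m).sum())
        return c/len(ms)
    n=3 if yaw else 2; q0=np.array(q0[:n],float); best=None
    for yy in ([0] if (not yaw or kind!="dipper") else [-20,0,20]):
        qs=q0.copy(); qs[2:]+=yy
        sim=np.array([qs]+[qs+d for d in np.diag([8,8,15.][:n])])
        b=minimize(cost,qs,method="Nelder-Mead",options=dict(initial_simplex=sim,xatol=.1,fatol=1e-4))
        if best is None or b.fun<best.fun: best=b
    return np.round(best.x,1),round(1-best.fun,3)
def orange(p):
    h=cv2.cvtColor(p["pixels"],cv2.COLOR_RGB2HSV); return (h[...,0]>4)&(h[...,0]<16)&(h[...,1]>215)&(h[...,2]>170)
E
python3 - <<'E'
from h import *
t=get("top"); s=get("side"); f=.64
g=dict(tumbler=(328,349),dish=(297,279),coaster=(244,348),rail=(452,262))
for k,uv in g.items():
    a=r.outline_of(k,t);b=r.outline_of(k,s)
    x=ray(t,uv[0]*f,uv[1]*f,20)
    obs=[(t,a[0]["mask"])]+([(s,b[0]["mask"])] if b else [])
    print(k,a[0]["conf"],b and b[0]["conf"],fit(obs,k,[x[0],x[1],0],yaw=k in("dish","rail")))
for p in(t,s):
    ns=[(d["conf"],d["rect"]) for d in r.outline_of("neighbour1",p)]; print("neigh",ns)
ds=[d for d in r.outline_of("dipper1",t)]; e=[d for d in r.outline_of("dipper1",s)]
for L in(ds,e): print([(d["conf"],np.round(d["rect"])) for d in L])
for i,(c,k) in enumerate([((408,345),(405,328)),((524,346),(542,328))]):
    C=ray(t,c[0]*f,c[1]*f,34); Kk=ray(t,k[0]*f,k[1]*f,140); yaw=np.degrees(np.arctan2(*(Kk-C)[1::-1]))
    def pick(p,L):
        uv=proj(p,np.array([[C[0],C[1],60.]]))[0]
        return min(L,key=lambda d:np.hypot(*(np.array(d["rect"][:2])-uv)))["mask"]
    print("dip",C,Kk,yaw,fit([(t,pick(t,ds)),(s,pick(s,e))],"dipper",[C[0],C[1],yaw]))
for n in["lota","parrot","mirror","pillbox","clip"]:
    a=r.outline_of(n,t); print(n,np.round(ray(t,*a[0]["rect"][:2],20)) if a else None)
E
```

```text
tumbler 0.56 0.62 (array([433.9, 125.4]), np.float64(0.883))
dish 0.94 0.79 (array([599.1, 204.5,  -4.8]), np.float64(0.958))
coaster 0.83 0.79 (array([440.2, 324.3]), np.float64(0.917))
rail 0.88 0.75 (array([ 648.1, -144. ,   -1.8]), np.float64(0.764))
neigh [(0.74, [329.1, 163.2, 17.1, 14.4]), (0.52, [248.1, 157.1, 10.7, 17.1])]
neigh [(0.81, [274.1, 191.2, 14.5, 49.7]), (0.72, [351.3, 234.9, 18.6, 49.8]), (0.7, [297.4, 200.8, 13.9, 49.3]), (0.69, [324.3, 216.4, 15.2, 48.7]), (0.54, [235.1, 237.6, 12.9, 58.3])]
[(0.51, array([340., 217.,  24.,  18.]))]
[(0.7, array([320., 291.,  30.,  53.])), (0.65, array([235., 236.,  11.,  59.]))]
dip [443.26517457 -54.07508147  34.        ] [469.63710514 -42.08348571 140.        ] 24.451795113073477 (array([444.4, -52.2,  23.5]), np.float64(0.434))
dip [ 442.31153441 -318.13483707   34.        ] [ 471.31769688 -329.84211597  140.        ] -21.97966833098236 (array([ 444.2, -315.7,  -24. ]), np.float64(0.839))
lota [649. 401.  20.]
parrot [ 659. -454.   20.]
mirror [808.  29.  20.]
pillbox None
clip [ 353. -149.   20.]
```

```bash
cat >> h.py <<'E'
from scipy.spatial.transform import Rotation as Ro
def tool(a,haz,phi=0,flip=1):
    "tool z tilted a deg from down towards azimuth haz, closing axis horizontal, then rolled phi about tool z"
    a,b=np.radians(a),np.radians(haz); d=np.array([np.sin(a)*np.cos(b),np.sin(a)*np.sin(b),-np.cos(a)])
    y=flip*np.array([-np.sin(b),np.cos(b),0]); R=np.c_[np.cross(y,d),y,d]
    return Ro.from_matrix(R)*Ro.from_euler("z",phi,degrees=True)
def row(pinch,Rt=None):
    s=r.state(); R0=Ro.from_euler("xyz",s["tool_rot"],degrees=True); Rt=Rt or R0
    tcp=np.array(pinch)+r.pinch_z*Rt.as_matrix()[:,2]
    w=(Rt*R0.inv()).as_rotvec()
    print("row",np.round((tcp-s["position"])/100,3).tolist(),np.round(w/2/np.pi,4).tolist(),"deg",np.round(np.degrees(np.linalg.norm(w))))
def st():
    s=r.state(); d=Ro.from_euler("xyz",s["tool_rot"],degrees=True).as_matrix()[:,2]
    print("t",round(s["clock"],2),"pinch",np.round(s["position"]-r.pinch_z*d,1),"rot",np.round(s["tool_rot"],1),"j",np.round(s["joints"]),"F",np.round(s["force"],1),"gap",round(s["finger_gap"],1),"gf",round(s["grasp_force"],1))
E
python3 - <<'E'
from h import *
for f in(1,-1): row([434,125,180],tool(60,-90,0,f))
t=get("top"); print(ray(t,297*.64,400*.64,27))
E
```

```text
row [1.902, -4.667, -0.681] [-0.1465, -0.097, -0.1681] deg 88.0
row [1.902, -4.667, -0.681] [-0.1073, 0.162, 0.2806] deg 123.0
[320.37913811 192.92297053  27.        ]
```

```bash
R='[0.95,-1,0,-0.07,-0.05,-0.08]'
python3 -m jog '[[0.95,-1,0,-0.07,-0.05,-0.08],[0.95,-1,0,-0.07,-0.05,-0.08],[0.95,-1,0,-0.07,-0.05,-0.08],[0.95,-1,0,-0.07,-0.05,-0.08],[0.95,-1,0,-0.07,-0.05,-0.08]]' -1 && python3 -m jog '[[0.95,-1,0,0,0,0],[0.95,-1,0,0,0,0],[0.95,-1,0,0,0,0]]'
python3 -c "
from h import *
st();row([434,125,180],tool(60,-90))"
```

```text
clock: 1.72
position: [336.9, 477.4, 236.6]
tool_rot: [-170.2, 29.1, 130.4]
force: [-0.2, -0.2, -0.5]
finger_gap: 87.9
grasp_force: 0.0
clock: 2.1
position: [437.8, 369.4, 240.6]
tool_rot: [-170.4, 29.3, 129.6]
force: [0.0, -0.1, -0.0]
finger_gap: 87.9
grasp_force: 0.0
t 2.1 pinch [434.5 378.3 256.7] rot [-170.4   29.3  129.6] j [-64.  44.  10.  89.  19.  67. -29.] F [ 0.  -0.1 -0. ] gap 87.9 gf 0.0
row [-0.038, -2.606, -0.7] [-0.0743, -0.0474, -0.0883] deg 45.0
```

```bash
python3 -m jog '[[0,-1,0,-0.0743,-0.0474,-0.0883],[0,-1,0,-0.0743,-0.0474,-0.0883],[0,-1,0,-0.0743,-0.0474,-0.0883],[0,-1,0,-0.0743,-0.0474,-0.0883],[0,-1,0,-0.0743,-0.0474,-0.0883]]' && python3 -m jog '[[0,-1,-0.2,0,0,0],[0,-1,-0.2,0,0,0],[0,-1,-0.2,0,0,0]]'
python3 -c "
from h import *
st();t=get('top');s=get('side')
a=[(p,r.outline_of('tumbler',p)) for p in(t,s)];print([b and b[0]['conf'] for p,b in a])
print(fit([(p,b[0]['mask']) for p,b in a if b],'tumbler',[434,125],yaw=False))
row([434,125,180],tool(60,-90))"
```

```text
clock: 2.72
position: [433.7, 276.0, 236.9]
tool_rot: [-179.1, 59.9, 91.2]
force: [0.1, 0.5, 0.9]
finger_gap: 88.2
grasp_force: 0.0
clock: 3.1
position: [432.9, 171.8, 220.3]
tool_rot: [-179.1, 59.9, 90.9]
force: [-0.3, 0.2, 0.2]
finger_gap: 88.2
grasp_force: 0.0
t 3.1 pinch [433.  188.  229.7] rot [-179.1   59.9   90.9] j [-64.  57.  26.  97.  20.  74. -54.] F [-0.3  0.2  0.2] gap 88.2 gf 0.0
[0.79, 0.58]
(array([434.9, 125.2]), np.float64(0.441))
row [-0.001, -0.683, -0.481] [-0.0009, -0.0008, -0.0013] deg 1.0
```

```bash
python3 -m jog '[[0.01,-0.63,0,0,0,0],[0.01,-0.63,-0.6,0,0,0],[0.01,-0.63,-1,0,0,0],[0.01,-0.63,-1,0,0,0]]' && python3 -m jog '[[0,0,-0.3,0,0,0],[0,0,-0.6,0,0,0],[0,0,-0.83,0,0,0],[0,0,-0.83,0,0,0]]'
python3 -c "
from h import *
st();w=get('wrist');cv2.imwrite('pics/w1.png',w['pixels'][:,:,::-1])"
```

```text
clock: 3.8
position: [434.3, 113.5, 116.7]
tool_rot: [-179.0, 59.9, 91.3]
force: [-0.0, -0.9, 1.2]
finger_gap: 88.3
grasp_force: 0.0
clock: 4.3
position: [435.2, 113.4, 36.2]
tool_rot: [-179.4, 59.9, 90.9]
force: [-0.9, -0.5, 0.2]
finger_gap: 88.1
grasp_force: 0.0
t 4.3 pinch [435.2 129.6  45.6] rot [-179.4   59.9   90.9] j [-60.  74.  24. 101.  21.  54. -62.] F [-0.9 -0.5  0.2] gap 88.1 gf 0.0
```

View pics/w1.png

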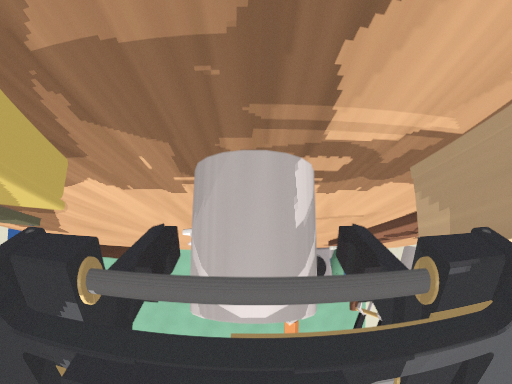

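```bash
python3 -m jog '[[0,-0.04,0,0,0,0],[0,-0.04,0,0,0,0]]' && python3 -m jog '[[0,0,0,0,0,0],[0,0,0,0,0,0],[0,0,0,0,0,0],[0,0,0,0,0,0],[0,0,0,0,0,0],[0,0,0,0,0,0],[0,0,0,0,0,0],[0,0,0,0,0,0]]' 1 35 && python3 -m jog '[[0,0,0.5,0,0,0],[0,0,0.9,0,0,0],[0,0,0.9,0,0,0]]'
python3 -c "
from h import *
st()"
```

```text
clock: 4.6
position: [435.0, 108.3, 37.0]
tool_rot: [-179.5, 59.9, 90.7]
force: [-0.7, 0.4, 0.6]
finger_gap: 88.0
grasp_force: 0.0
clock: 5.6
position: [434.8, 108.4, 35.9]
tool_rot: [-179.4, 59.9, 90.8]
force: [-1.3, 0.8, 2.5]
finger_gap: 60.7
grasp_force: 34.5
clock: 5.98
position: [436.2, 109.1, 127.2]
tool_rot: [-179.9, 59.7, 90.4]
force: [-0.2, 0.4, -2.4]
finger_gap: 60.5
grasp_force: 34.5
t 5.97 pinch [436.2 125.2 136.6] rot [-179.9   59.7   90.4] j [-61.  64.  26. 105.  23.  59. -59.] F [-0.2  0.4 -2.4] gap 60.5 gf 34.5
```

```bash
python3 -m jog '[[0.2,0,0.3,0,0,0],[0.9,0.4,0.5,0,0,0],[0.9,0.4,0.5,0,0,0],[0.9,0.4,0.5,0,0,0]]' && python3 -m jog '[[0.7,0.3,0,0,0,0],[0.7,0.3,0,0,0,0],[0.7,0.3,0,0,0,0]]'
python3 -c "
from h import *
st();t=get('top');s=get('side')
a=[(p,r.outline_of('dish',p)) for p in(t,s)];print([b and b[0]['conf'] for p,b in a])
for p,b in a:
  if b: print(fit([(p,b[0]['mask'])],'dish',[599,204,-5]))
row([599,190,130],tool(60,-90));row([599,190,130],tool(60,-90,90));row([599,190,130],tool(60,-90,-90))"
```

```text
clock: 6.48
position: [525.9, 149.2, 174.1]
tool_rot: [-179.5, 59.8, 90.8]
force: [-0.2, 0.3, -1.6]
finger_gap: 61.1
grasp_force: 34.5
clock: 6.85
position: [594.0, 178.0, 173.8]
tool_rot: [-179.2, 59.9, 91.0]
force: [-1.4, -0.3, -1.8]
finger_gap: 60.5
grasp_force: 34.5
t 6.85 pinch [594.  194.2 183.1] rot [-179.2   59.9   91. ] j [-52.  68.  26.  72.  23.  82. -44.] F [-1.4 -0.3 -1.8] gap 60.5 gf 34.5
[0.91, 0.56]
(array([595.5, 198.5,  -3. ]), np.float64(0.619))
(array([598.4, 203.4,  -5.5]), np.float64(0.975))
row [0.056, -0.045, -0.546] [-0.0001, -0.0012, -0.0008] deg 1.0
row [0.056, -0.045, -0.546] [0.0, -0.2176, -0.1259] deg 91.0
row [0.056, -0.045, -0.546] [-0.0002, 0.2153, 0.1243] deg 89.0
```

```bash
python3 -m jog '[[0.05,-0.05,0,0,0.125,0.072],[0.05,-0.05,0,0,0.125,0.072],[0.05,-0.05,0,0,0.125,0.072],[0.05,-0.05,0,0,0.125,0.072],[0.05,-0.05,0,0,0.125,0.072]]'
python3 -c "
from h import *
st()"
```

```text
clock: 7.68
position: [599.0, 173.4, 175.8]
tool_rot: [-126.1, 31.6, 159.0]
force: [0.0, 0.3, -1.0]
finger_gap: 60.5
grasp_force: 34.5
t 7.67 pinch [599.1 189.6 185.2] rot [-126.1   31.6  159. ] j [-46.  66.  13.  71.  33.  87.   1.] F [ 0.   0.3 -1. ] gap 60.5 gf 34.5
```

```bash
python3 -m jog '[[0,0,-0.4,0,0.09,0.052],[0,0,-0.75,0,0.09,0.052],[0,0,-0.75,0,0.09,0.052],[0,0,-0.75,0,0.09,0.052]]'
python3 -c "
from h import *
st();w=get('wrist');cv2.imwrite('pics/w2.png',w['pixels'][:,:,::-1]);row([599,190,108],tool(60,-90,-178))"
```

```text
clock: 8.18
position: [599.0, 173.2, 100.2]
tool_rot: [-120.0, -0.1, 179.9]
force: [-0.2, 0.8, -1.4]
finger_gap: 60.6
grasp_force: 34.5
t 8.18 pinch [599.  189.4 109.6] rot [-1.200e+02 -1.000e-01  1.799e+02] j [-42.  71.   3.  70.  39.  87.  30.] F [-0.2  0.8 -1.4] gap 60.6 gf 34.5
row [-0.002, 0.007, -0.019] [0.0002, 0.2112, 0.1223] deg 88.0
```

View pics/w2.png

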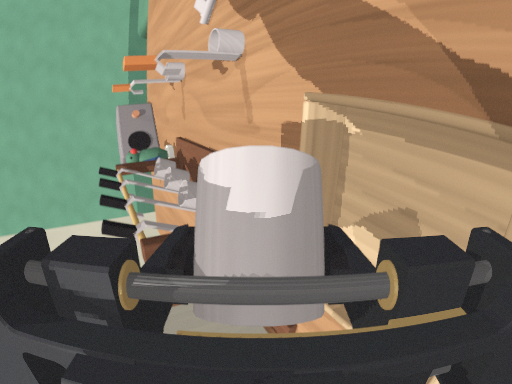

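```bash
python3 -m jog '[[0,0,0,0,0.21,0.122],[0,0,0,0,0.21,0.122],[0,0,0,0,0.21,0.122],[0,0,0,0,0.21,0.122],[0,0,0,0,0.21,0.122],[0,0,0,0,0.21,0.122],[0,0,0,0,0.21,0.122],[0,0,0,0,0.21,0.122],[0,0,0,0,0.21,0.122],[0,0,0,0,0.21,0.122]]'
python3 -m jog '[[0,0,0,0,0,0],[0,0,0,0,0,0],[0,0,0,0,0,0],[0,0,0,0,0,0],[0,0,0.1,0,0,0],[0,0,0,0,0,0],[0,0,0,0,0,0],[0,0,0,0,0,0]]'
python3 -c "
from h import *
st();w=get('side');cv2.imwrite('pics/s3.png',cv2.resize(w['pixels'][120:260,130:320,::-1],(760,560)))
for n in ['side','top']:
  p=get(n);print([(round(d['conf'],2),np.round(d['rect']),np.round(ray(p,*d['rect'][:2],15))) for d in r.outline_of('nut1',p)])
"
```

```text
clock: 9.48
position: [599.6, 173.5, 100.9]
tool_rot: [-174.8, -59.8, -95.9]
force: [0.1, -0.7, -1.6]
finger_gap: 60.7
grasp_force: 34.6
clock: 10.48
position: [599.7, 173.4, 100.4]
tool_rot: [-175.1, -59.9, -95.6]
force: [-0.2, 0.5, -0.5]
finger_gap: 60.9
grasp_force: 34.6
t 10.47 pinch [599.7 189.6 109.8] rot [-175.1  -59.9  -95.6] j [-34.  71. -15.  69.  51.  96. 110.] F [-0.2  0.5 -0.5] gap 60.9 gf 34.6
[]
[]
```

View pics/s3.png

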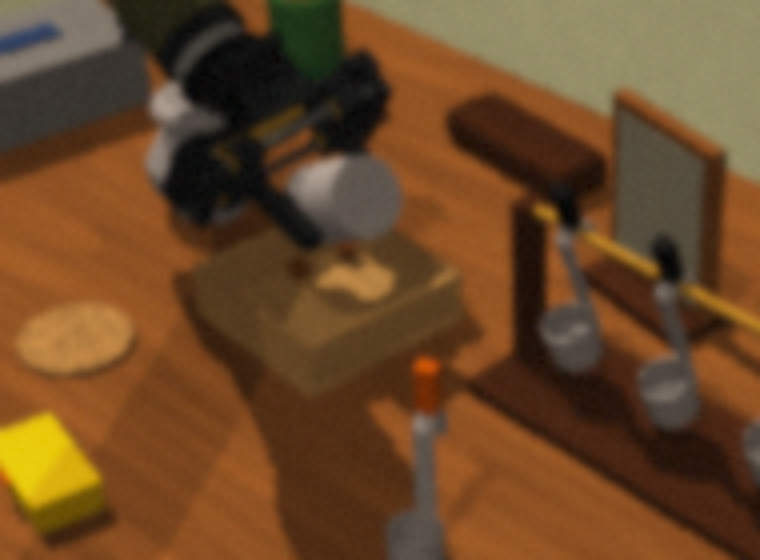

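```bash
python3 -m jog '[[0,0,0.5,0,0,0],[-0.5,0,0.9,0,0,0],[-0.9,0.2,0.9,0,0,0],[-0.9,0.2,0.9,0,0,0]]' >/dev/null
python3 -c "
from h import *
st()
p=get('top');cv2.imwrite('pics/t4.png',cv2.resize(p['pixels'][140:240,120:260,::-1],(784,560)))
p=get('side');cv2.imwrite('pics/s4.png',cv2.resize(p['pixels'][120:260,130:320,::-1],(760,560)))
row([440,324,150],tool(60,-90,-90));row([440,324,150],tool(60,-90,0))"
```

```text
t 11.22 pinch [507.4 212.8 200.6] rot [-175.4  -59.7  -95. ] j [-38.  61. -18.  83.  45.  98. 103.] F [ 0.8  0.6 -1.4] gap 60.6 gf 34.6
row [-0.702, 1.142, -0.504] [0.0002, -0.2095, -0.1214] deg 87.0
row [-0.702, 1.142, -0.504] [0.0006, -0.4261, -0.2462] deg 177.0
```

View pics/s4.png

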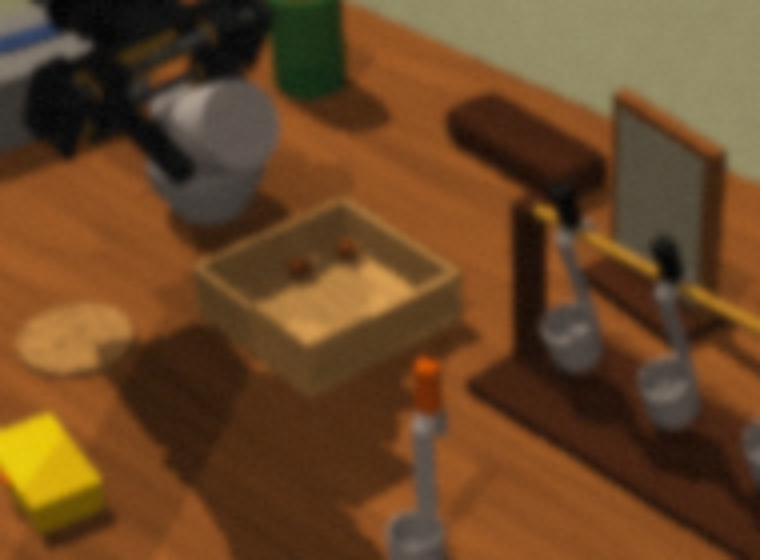

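```bash
python3 -m jog '[[-0.67,0.9,0,0,-0.21,-0.121],[-0.67,0.9,0,0,-0.21,-0.121],[-0.67,0.9,0,0,-0.21,-0.121],[-0.67,0.9,0,0,-0.21,-0.121],[-0.67,0.9,0,0,-0.21,-0.121],[-0.67,0.9,0,0,-0.21,-0.121],[-0.67,0.9,0,0,-0.21,-0.121],[-0.67,0.9,0,0,-0.21,-0.121],[-0.67,0.9,0,0,-0.21,-0.121]]' >/dev/null
python3 -c "
from h import *
st();row([440,324,150],tool(60,-90,0))"
```

```text
t 12.45 pinch [443.8 299.2 200. ] rot [-119.8    0.2 -180. ] j [-58.  62.   4.  79.  27.  93.  24.] F [0.2 0.1 0.1] gap 60.5 gf 34.5
row [-0.038, 0.248, -0.5] [0.0006, -0.2163, -0.1247] deg 90.0
```

```bash
python3 -m jog '[[-0.04,0.25,-0.5,0,-0.216,-0.125],[-0.04,0.25,-0.5,0,-0.216,-0.125],[-0.04,0.25,-0.5,0,-0.216,-0.125],[-0.04,0.25,-0.5,0,-0.216,-0.125],[-0.04,0.25,-0.5,0,-0.216,-0.125],[-0.04,0.25,-0.5,0,-0.216,-0.125],[-0.04,0.25,-0.5,0,-0.216,-0.125],[-0.04,0.25,-0.5,0,-0.216,-0.125],[-0.04,0.25,-0.5,0,-0.216,-0.125],[-0.04,0.25,-0.5,0,-0.216,-0.125]]' >/dev/null
python3 -c "
from h import *
st();row([440,324,60],tool(60,-90,0))
p=get('side');cv2.imwrite('pics/s5.png',cv2.resize(p['pixels'][100:240,60:250,::-1],(760,560)))"
```

```text
t 13.7 pinch [439.2 324.4 149.8] rot [-179.4   60.1   90.5] j [-70.  71.  31.  75.   8.  86. -50.] F [-0.3  0.5 -1.4] gap 60.9 gf 34.5
row [0.008, -0.004, -0.898] [0.0002, -0.0009, 0.0001] deg 0.0
```

View pics/s5.png

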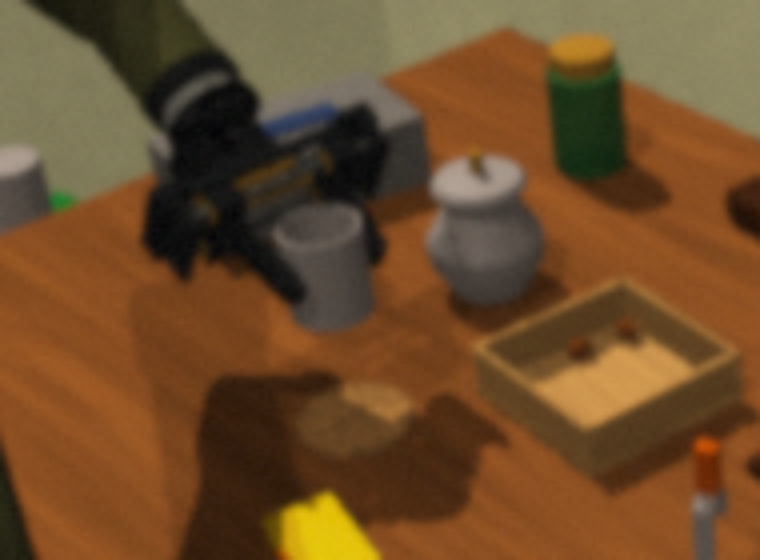

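```bash
python3 -m jog '[[0,0,-0.5,0,0,0],[0,0,-0.88,0,0,0],[0,0,-0.92,0,0,0],[0,0,-0.95,0,0,0],[0,0,-0.97,0,0,0],[0,0,-0.97,0,0,0]]' >/dev/null
python3 -c "
from h import *
st()"
```

```text
t 14.5 pinch [439.3 325.1  54.1] rot [-179.8   60.    90.1] j [-69.  79.  29.  72.   6.  81. -53.] F [ 0.3 -0.8 -1.6] gap 60.3 gf 34.5
```

```bash
python3 -m jog '[[0,0,-0.02,0,0,0],[0,0,-0.025,0,0,0],[0,0,-0.03,0,0,0],[0,0,-0.03,0,0,0]]' >/dev/null
python3 -c "
from h import *
st()"
```

```text
t 15.0 pinch [439.1 324.9  51.4] rot [-179.8   60.1   90.1] j [-69.  79.  29.  72.   6.  81. -53.] F [-0.2  3.2  5.4] gap 60.4 gf 34.5
```

```bash
python3 -m jog '[[0,0,0,0,0,0],[0,0,0,0,0,0],[0,0,0,0,0,0],[0,0,0,0,0,0],[0,0,0,0,0,0],[0,0,0,0,0,0]]' -1 >/dev/null
python3 -m jog '[[0,0.3,0.18,0,0,0],[0,0.8,0.5,0,0,0],[0,0.8,1,0,0,0],[0,0.8,1,0,0,0]]' >/dev/null
python3 -m jog '[[0,0,0.5,0,0,0],[0,0,1,0,0,0],[0,0,1,0,0,0]]' >/dev/null
python3 -c "
from h import *
st()
t=get('top');s=get('side')
a=[(p,r.outline_of('tumbler',p)) for p in(t,s)];print([b and b[0]['conf'] for p,b in a])
print(fit([(p,b[0]['mask']) for p,b in a if b],'tumbler',[440,324],z=6,yaw=False))
A=t['pixels'][150:250,120:260,::-1];cv2.imwrite('pics/t6.png',cv2.resize(A,(784,560),interpolation=cv2.INTER_CUBIC))
"
```

```text
t 16.62 pinch [440.1 405.  253.5] rot [179.8  59.8  89.7] j [-71.  68.  32.  58.   9. 105. -46.] F [-0.1 -0.7 -1. ] gap 88.3 gf 0.0
[0.71, 0.67]
(array([440. , 325.3]), np.float64(0.941))
```

View pics/t6.png

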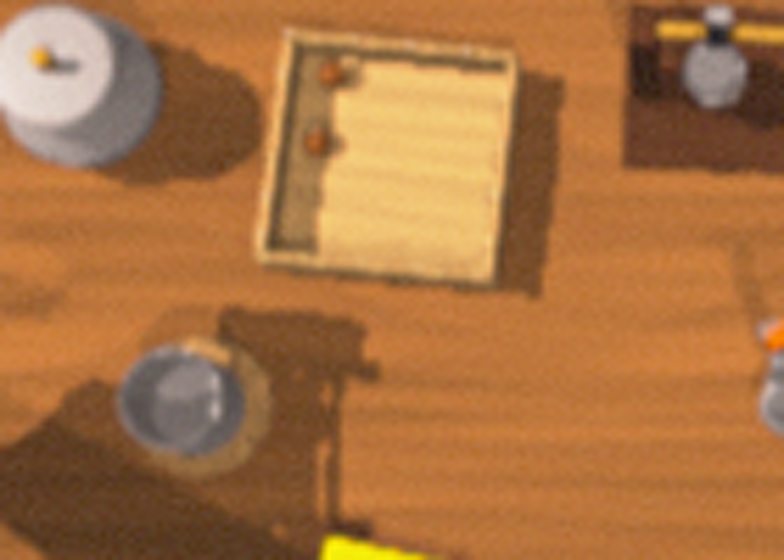

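```bash
python3 -m jog '[[0.2,-1,0.4,0,0,0],[0.2,-1,0.4,0,0,0],[0.2,-1,0.4,0,0,0]]' >/dev/null
python3 -m jog '[[0.1,-1,0,0,0,0],[0.1,-1,0,0,0,0],[0.1,-1,0,0,0,0]]' >/dev/null
python3 -c "
from h import *
st()
for f in(1,-1): row([473,-40,250],tool(0,-66.5,0,f))
"
```

```text
t 17.57 pinch [468.2 202.4 289.7] rot [-179.5   60.2   90.1] j [-66.  56.  35.  89.  18.  81. -43.] F [-0.4  1.2 -0.2] gap 87.9 gf 0.0
row [0.049, -2.262, -0.491] [0.1651, 0.0332, 0.0596] deg 64.0
row [0.049, -2.262, -0.491] [0.0445, -0.2215, -0.3813] deg 160.0
```

```bash
python3 -m jog '[[0.05,-0.8,-0.2,0.165,0.033,0.06],[0.05,-0.8,-0.2,0.165,0.033,0.06],[0.05,-0.8,-0.2,0.165,0.033,0.06],[0.05,-0.8,-0.2,0.165,0.033,0.06],[0.05,-0.8,-0.2,0.165,0.033,0.06],[0.05,-0.8,-0.2,0.165,0.033,0.06],[0.05,-0.8,-0.2,0.165,0.033,0.06]]' >/dev/null
python3 -m jog '[[0,-1,0,0,0,0],[0,-1,0,0,0,0],[0,-1,0,0,0,0]]' >/dev/null
python3 - <<'E'
from h import *
st(); row([473,-40,250],tool(0,-66.5))
w=get('wrist');t=get('top');s=get('side')
cv2.imwrite('pics/w7.png',cv2.resize(w['pixels'][:,:,::-1],(800,600)))
for p in(t,s,w):
    n,l,c,S=cv2.connectedComponentsWithStats(orange(p).astype(np.uint8))[0:4][0],*cv2.connectedComponentsWithStats(orange(p).astype(np.uint8))[1:],0
    print([(l_[4],*l_[:4]) for l_ in c[1:] if l_[4]>5])
print(w['pose'].round(2).tolist(),w['mtx'].tolist())
E
```

```text
t 18.82 pinch [474.2   8.  278.8] rot [179.8  -0.  113.5] j [ -8.  26.   3. 114.  -2.  39.  19.] F [0.2 0.8 0.1] gap 88.1 gf 0.0
row [-0.012, -0.48, -0.288] [-0.0004, 0.0005, 0.0] deg 0.0Traceback (most recent call last):
  File "<stdin>", line 6, in <module>
ValueError: too many values to unpack (expected 4)
```

View pics/w7.png

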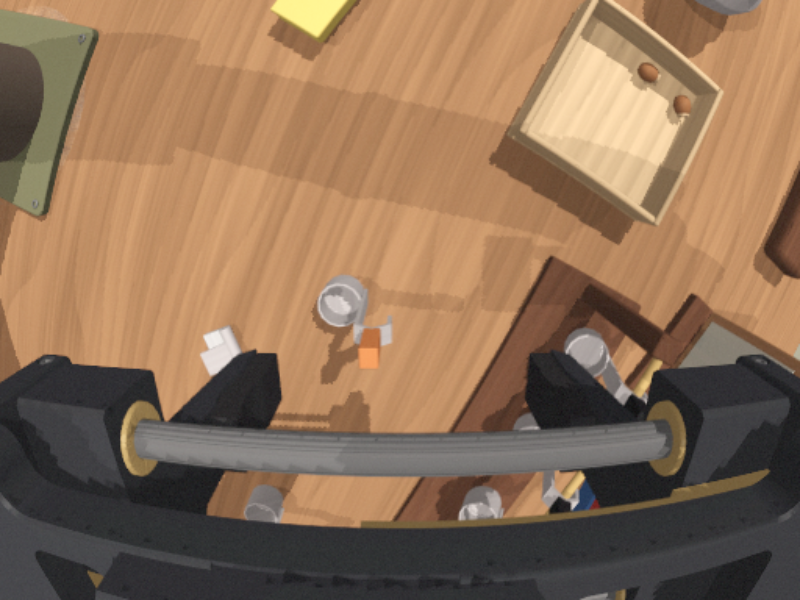

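```bash
cat >> h.py <<'E'
def comp(p,xyz):
    "orange blob nearest the projection of xyz"
    n,l,s,c=cv2.connectedComponentsWithStats(orange(p).astype(np.uint8)); uv=proj(p,np.array([xyz],float))[0]
    i=min((i for i in range(1,n) if s[i,4]>5),key=lambda i:np.hypot(*(c[i]-uv))); return l==i,c[i],s[i,4],np.hypot(*(c[i]-uv))
E
python3 - <<'E'
from h import *
w,t,s=get('wrist'),get('top'),get('side')
q0=[444.4,-52.2,23.5]
obs=[]
for p in(w,t,s):
    m,c,n,d=comp(p,[473,-40,130]); print(c,n,round(d,1)); obs.append((p,m))
    print(fit([(p,m)],"knob",q0))
print("all",fit(obs,"knob",q0))
d=r.outline_of("dipper1",w); print([(x["conf"],np.round(x["rect"])) for x in d])
if d: print("w dip",fit([(w,d[0]["mask"])],"dipper",q0))
E
```

```text
Traceback (most recent call last):
  File "h.py", line 73, in comp
    i=min((i for i in range(1,n) if s[i,4]>5),key=lambda i:np.hypot(*(c[i]-uv))); return l==i,c[i],s[i,4],np.hypot(*(c[i]-uv))
ValueError: min() iterable argument is empty
```

Run:
```python
from h import *
w,t,s=get('wrist'),get('top'),get('side')
print("wrist",w["pixels"][222:232:3,232:242:3].tolist())
for p in(t,s):
    u,v=proj(p,np.array([[473,-40,130.]]))[0].astype(int); print(u,v); h=p["pixels"][v-5:v+6,u-5:u+6].astype(int); 
    i=np.argmax((h[...,0]-h[...,2]-abs(h[...,1]-80))); print(h.reshape(-1,3)[i], i%11-5,i//11-5, h[0,0],h[-1,-1])
```

```text
wrist [[[188, 112, 64], [188, 115, 66], [188, 113, 66], [169, 101, 61]], [[214, 133, 78], [213, 132, 79], [210, 130, 75], [170, 106, 64]], [[247, 160, 98], [247, 161, 98], [247, 161, 98], [177, 118, 76]], [[247, 163, 101], [246, 160, 98], [247, 162, 99], [186, 130, 88]]]
258 209
[85 79 47] -1 -3 [93 88 56] [74 72 42]
236 216
[196  80   6] 0 -5 [54 29  9] [108  62  30]
```

Run:
```python
from h import *
w,s=get('wrist'),get('side')
q0=[444.4,-52.2,23.5]
d=r.outline_of("dipper1",w); print([(round(x["conf"],2),np.round(x["rect"])) for x in d])
for x in d[:3]: print("w dip",fit([(w,x["mask"])],"dipper",q0))
try:
    m=comp(s,[473,-40,130]); print(m[1:],fit([(s,m[0])],"knob",q0))
except Exception as e: print(e)
d=r.outline_of("dipper1",s)
for x in d:
    if abs(x["rect"][0]-235)<15: print("s dip",x["conf"],fit([(s,x["mask"])],"dipper",q0))
st()
d=r.outline_of("neighbour1",w); print([(round(x["conf"],2),np.round(x["rect"])) for x in d])
```

```text
[(0.86, array([169., 323.,  25.,  28.])), (0.61, array([227., 207.,  43.,  61.]))]
w dip (array([444.4, -52.2,   3.5]), np.float64(0.0))
w dip (array([440.3, -51.3,  24.1]), np.float64(0.917))
(array([236.11111111, 211.11111111]), np.int32(9), np.float64(5.1849218988070644)) (array([462.9, -51. ,  47.8]), np.float64(0.117))
s dip 0.78 (array([444.8, -51.1,  23.6]), np.float64(0.902))
t 19.48 pinch [473.7   8.5 279.5] rot [ 1.796e+02 -1.000e-01  1.136e+02] j [ -8.  26.   2. 114.  -2.  39.  19.] F [ 0.6 -0.1  0. ] gap 88.0 gf 0.0
[(0.84, array([347., 296.,  45.,  57.])), (0.79, array([306., 324.,  34.,  21.])), (0.66, array([394.,  73., 141., 144.])), (0.57, array([388., 239.,  53.,  52.]))]
```

```bash
python3 -m jog '[[-0.03,-0.47,0,0,0,0],[-0.03,-0.47,-0.4,0,0,0],[-0.03,-0.47,-0.9,0,0,0],[-0.03,-0.47,-0.9,0,0,0]]' >/dev/null
python3 - <<'E'
from h import *
st(); row([471.3,-38.4,134],tool(0,24-90))
E
```

```text
t 20.02 pinch [468.5 -38.6 187.2] rot [-180.    -0.3  113.6] j [ -2.  35.   1. 120.  -2.  25.  25.] F [-0.3  0.2 -0.4] gap 88.0 gf 0.0
row [0.028, 0.002, -0.532] [-0.0008, -0.0004, 0.0011] deg 0.0
```

```bash
python3 -m jog '[[0.03,0,-0.3,0,0,0.001],[0.03,0,-0.53,0,0,0.001],[0.03,0,-0.53,0,0,0.001]]' >/dev/null
python3 -m jog '[[0,0,0,0,0,0],[0,0,0,0,0,0],[0,0,0,0,0,0],[0,0,0,0,0,0],[0,0,0,0,0,0],[0,0,0,0,0,0],[0,0,0,0,0,0],[0,0,0,0,0,0],[0,0,0,0,0,0],[0,0,0,0,0,0]]' 1 25 >/dev/null
python3 - <<'E'
from h import *
st()
w=get('wrist');cv2.imwrite('pics/w8.png',w['pixels'][:,:,::-1])
E
```

```text
t 21.65 pinch [473.4 -38.7 136.4] rot [ 1.797e+02 -1.000e-01  1.140e+02] j [ -1.  41.   1. 122.  -2.  17.  26.] F [-1.6 -0.6  2.4] gap 12.0 gf 24.9
```

View pics/w8.png

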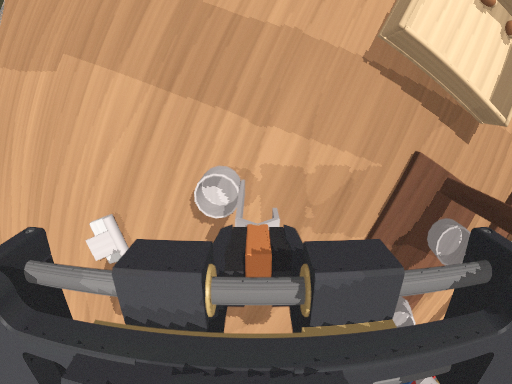

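```bash
python3 -m jog '[[0,0,0.3,0,0,0],[0,0,0.6,0,0,0],[0,0,1,0,0,0],[0,0,1,0,0,0]]' >/dev/null
python3 -m jog '[[0.2,0.1,0.4,0,0,-0.072],[0.5,0.2,0.4,0,0,-0.072],[0.5,0.2,0.4,0,0,-0.072],[0.5,0.2,0.4,0,0,-0.072],[0.5,0.2,0.4,0,0,-0.072]]' >/dev/null
python3 - <<'E'
from h import *
st()
w=get('wrist');cv2.imwrite('pics/w9.png',cv2.resize(w['pixels'][:,:,::-1],(800,600)))
# overlays
q=[648.1,-144,-1.8]
for P in place(M['rail'],q): print(proj(w,P).round().tolist()[:4])
d=r.outline_of("neighbour1",w); print([(round(x["conf"],2),np.round(x["rect"])) for x in d])
E
```

```text
t 22.82 pinch [523.  -18.7 275.6] rot [ 1.797e+02 -1.000e-01  8.810e+01] j [-10.  31.  11. 107.  -8.  43.   4.] F [-0.4  0.1 -1. ] gap 11.9 gf 24.9
[[299.0, 337.0], [299.0, 341.0], [313.0, 103.0], [315.0, 103.0]]
[[323.0, 333.0], [341.0, 398.0], [325.0, 326.0], [343.0, 391.0]]
[[345.0, 121.0], [391.0, 131.0], [345.0, 109.0], [392.0, 111.0]]
[[344.0, 390.0], [345.0, 394.0], [392.0, 121.0], [396.0, 121.0]]
[(0.89, array([367., 228.,  59.,  45.])), (0.63, array([377., 158.,  62.,  50.]))]
```

View pics/w9.png

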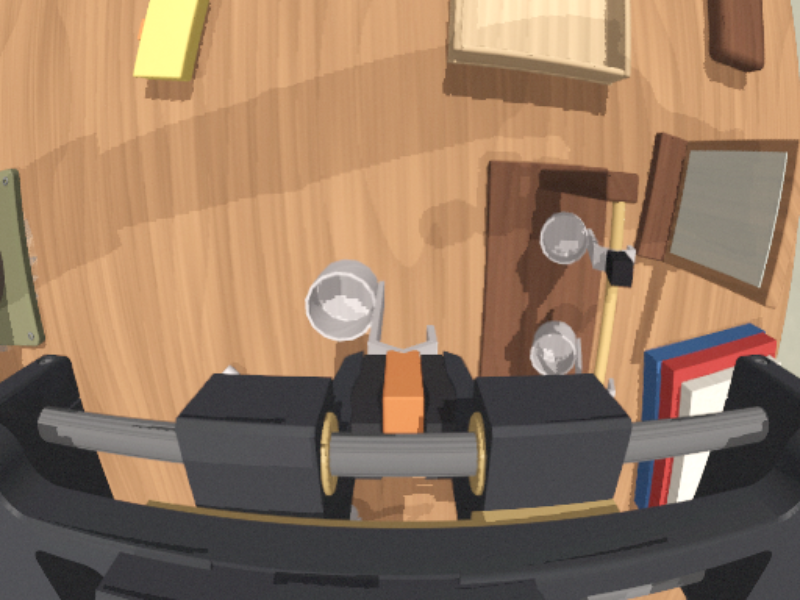

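```bash
cat >> h.py <<'E'
_L=Ro.from_euler("y",-20,degrees=True).as_matrix()
M["neigh"]=[(P-[32,0,103.7])@_L.T for P in M["dipper"]]
E
python3 - <<'E'
from h import *
w=get('wrist')
d=r.outline_of("neighbour1",w)
c,s_=np.cos(np.radians(-1.8)),np.sin(np.radians(-1.8))
for x in d:
    if x["conf"]<.5: continue
    best=max((fit([(w,x["mask"])],"neigh",[648,y0,-1.8],z=145) for y0 in(0,-96)),key=lambda b:b[1])
    print("neigh",best,x["rect"])
h=cv2.cvtColor(w["pixels"],cv2.COLOR_RGB2HSV)
# bar: yellow pixels in column band, per row
for v in (138,150,180,190,205,215):
    row_=w["pixels"][v,375:405].astype(int); g=(row_[:,0]>150)&(row_[:,1]-row_[:,2]>60)&(row_[:,0]-row_[:,1]<60)
    u=np.where(g)[0]+375
    if len(u): print(v,u.min(),u.max(),ray(w,u.mean(),v,147).round(1))
d=r.outline_of("dipper1",w); st()
for x in d: print("held",round(x["conf"],2),np.round(x["rect"]))
x=min(d,key=lambda x:abs(x["rect"][0]-230))
s=r.state()["position"]; print(fit([(w,x["mask"])],"dipper",[s[0]-32,s[1],-1.8],z=s[2]+r.pinch_z-135),s)
E
```

```text
neigh (array([ 6.477e+02, -9.450e+01, -6.000e-01]), np.float64(0.548)) [366.8, 227.1, 55.5, 46.2]
neigh (array([650.1,  -0.7,  -4.4]), np.float64(0.911)) [376.0, 158.2, 61.4, 46.9]
138 394 398 [652.1  25.9 147. ]
150 393 397 [651.6  14.6 147. ]
190 389 393 [650.3 -24.2 147. ]
205 386 391 [649.1 -39.4 147. ]
215 385 390 [649.2 -49.8 147. ]
t 23.07 pinch [523.5 -18.7 276.4] rot [ 1.796e+02 -1.000e-01  8.810e+01] j [-10.  31.  11. 107.  -8.  43.   4.] F [ 0.   0.1 -1.4] gap 12.2 gf 24.9
held 0.84 [238. 220.  81. 113.]
(array([489.3, -16. ,  -1.7]), np.float64(0.799)) [523.65889878 -18.68965374 257.69153333]
```

```bash
python3 -m jog '[[0.5,-0.31,0,0,0,0],[0.9,-0.31,0,0,0,0],[0.9,-0.31,0,0,0,0]]' >/dev/null
python3 -m jog '[[0.38,0,0,0,0,0],[0.38,0,-0.3,0,0,0],[0.38,0,-0.4,0,0,0],[0.38,0,-0.4,0,0,0]]' >/dev/null
python3 - <<'E'
from h import *
st()
row([651.4,-49.7,200],tool(0,-91.9))
w=get('wrist');cv2.imwrite('pics/w10.png',cv2.resize(w['pixels'][:,:,::-1],(800,600)))
E
```

```text
t 23.95 pinch [650.5 -49.4 236. ] rot [ 1.798e+02 -1.000e-01  8.810e+01] j [-5. 43. 10. 87. -9. 51.  6.] F [-0.3  0.5 -0.8] gap 11.5 gf 25.0
row [0.008, -0.003, -0.36] [-0.0004, 0.0007, 0.0001] deg 0.0
```

View pics/w10.png

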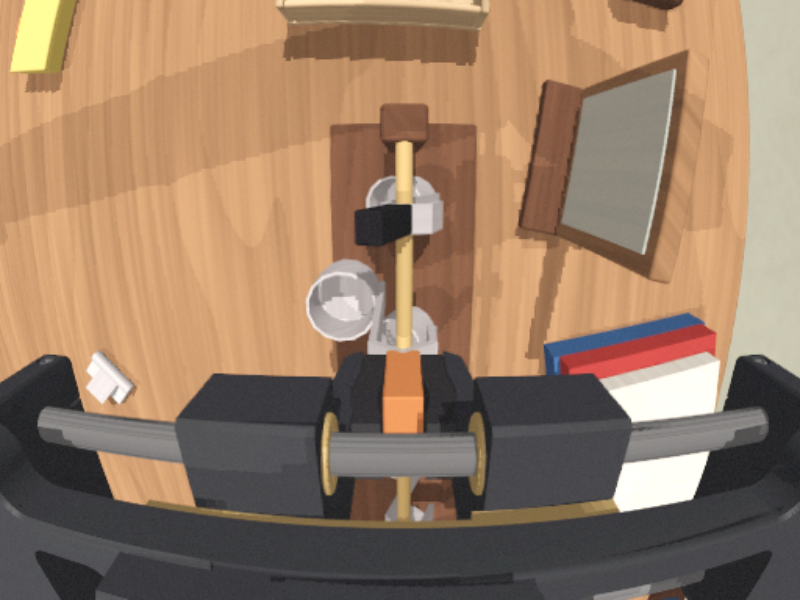

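Run:
```python
from h import *
s=get('side'); h=r.state()["position"]
for x in r.outline_of("neighbour1",s):
    if x["conf"]>.5: print("n",x["conf"],x["rect"][0],max((fit([(s,x["mask"])],"neigh",[649,y0,-1.8],z=145) for y0 in(0,-96,-192,-288)),key=lambda b:b[1]))
for x in r.outline_of("dipper1",s): 
    print("d",x["conf"],x["rect"][:2],fit([(s,x["mask"])],"dipper",[h[0]-32,h[1],-1.9],z=h[2]+r.pinch_z-136.4))
```

```text
n 0.86 352.2 (array([ 645.3, -284.1,   10.8]), np.float64(0.823))
n 0.86 297.5 (array([653.5, -94.3,   8.1]), np.float64(0.836))
n 0.8 323.1 (array([ 647.4, -191.1,    3.8]), np.float64(0.876))
n 0.59 272.9 (array([653.3,  -1.4,  10.8]), np.float64(0.566))
d 0.96 [319.8, 292.2] (array([619.9, -49.6, -21.9]), np.float64(0.0))
d 0.86 [282.4, 183.5] (array([619.3, -50.9,  -1.6]), np.float64(0.699))
d 0.53 [276.2, 188.6] (array([588.9, -59.5,  47.2]), np.float64(0.425))
d 0.42 [293.9, 176.1] (array([ 673.5, -107.9,   75.7]), np.float64(0.346))
```

```bash
python3 -m jog '[[0.01,0.015,-0.1,0,0,0],[0.01,0.015,-0.3,0,0,0],[0.01,0.015,-0.4,0,0,0],[0.01,0.015,-0.48,0,0,0],[0.01,0.015,-0.54,0,0,0],[0.01,0.015,-0.54,0,0,0]]'
python3 -m jog '[[0,0,-0.02,0,0,0],[0,0,-0.035,0,0,0],[0,0,-0.05,0,0,0],[0,0,-0.05,0,0,0]]'
```

```text
clock: 24.9
position: [652.7, -48.0, 163.5]
tool_rot: [179.7, -0.1, 88.1]
force: [-0.0, -0.2, -0.8]
finger_gap: 11.7
grasp_force: 25.0
clock: 25.4
position: [653.1, -48.1, 160.6]
tool_rot: [179.6, -0.1, 88.1]
force: [-2.9, 0.8, 9.6]
finger_gap: 11.9
grasp_force: 25.0
```

```bash
python3 -m jog '[[-0.01,0,0.02,0,0,0],[-0.01,0,0.02,0,0,0]]'
python3 -m jog '[[0,0,0,0,0,0],[0,0,0,0,0,0],[0,0,0,0,0,0],[0,0,0,0,0,0],[0,0,0,0,0,0],[0,0,0,0,0,0]]' -1
python3 -m jog '[[0,0,0.3,0,0,0],[0,0,0.7,0,0,0],[0,0,0.9,0,0,0],[0,0,0.9,0,0,0]]'
python3 - <<'E'
from h import *
st()
row([473,-329,260],tool(0,-24-90));row([473,-329,260],tool(0,-24-90,0,-1))
w=get('side');cv2.imwrite('pics/s11.png',cv2.resize(w['pixels'][120:310,220:440,::-1],(770,665)[:2] if 0 else (690,596)))
for x in r.outline_of("dipper1",w): 
    print("d",x["conf"],x["rect"],fit([(w,x["mask"])],"dipper",[444.2,-315.7,-24]))
E
```

```text
clock: 25.65
position: [651.9, -48.0, 160.8]
tool_rot: [179.6, -0.1, 88.1]
force: [-0.3, 0.5, -1.3]
finger_gap: 11.6
grasp_force: 25.0
clock: 26.4
position: [651.9, -48.0, 160.8]
tool_rot: [179.6, -0.1, 88.1]
force: [-0.1, -0.1, -0.7]
finger_gap: 69.7
grasp_force: 0.0
clock: 26.9
position: [652.9, -48.2, 252.4]
tool_rot: [179.4, -0.1, 88.1]
force: [0.4, 0.5, -0.5]
finger_gap: 88.0
grasp_force: 0.0
t 26.9 pinch [652.7 -48.2 271.1] rot [ 1.794e+02 -1.000e-01  8.810e+01] j [-5. 41. 11. 85. -9. 55.  6.] F [ 0.4  0.5 -0.5] gap 88.0 gf 0.0
row [-1.799, -2.808, -0.111] [0.0, 0.0017, -0.0613] deg 22.0
row [-1.799, -2.808, -0.111] [-0.0023, 0.0, 0.4387] deg 158.0
d 0.85 [284.8, 196.4, 13.1, 46.5] (array([ 444.2, -315.7,  -44. ]), np.float64(0.0))
d 0.73 [319.7, 293.1, 26.4, 53.9] (array([ 446.1, -315.1,  -25.3]), np.float64(0.902))
```

View pics/s11.png

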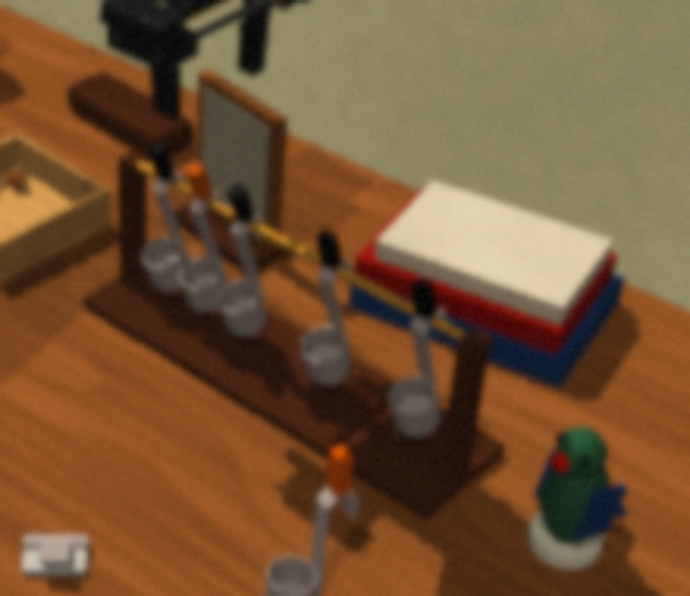

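```bash
python3 -m jog '[[-0.9,-0.3,0,0,0,0],[-0.9,-0.95,0,0,0,-0.061],[-0.9,-0.95,0,0,0,-0.061],[-0.9,-0.95,0,0,0,-0.061]]'>/dev/null
python3 -m jog '[[-0.9,-0.95,0,0,0,0],[-0.9,-0.95,0,0,0,0],[-0.9,-0.95,0,0,0,0]]' >/dev/null
python3 -m jog '[[0,-0.4,0,0,0,0],[0,-0.4,0,0,0,0],[0,-0.4,0,0,0,0]]' >/dev/null
python3 - <<'E'
from h import *
st(); w=get('wrist')
for x in r.outline_of("dipper1",w): print(round(x["conf"],2),x["rect"],fit([(w,x["mask"])],"dipper",[445,-315.5,-24.5]))
row([474.2,-328.8,190],tool(0,-24.5-90))
E
```

```text
t 28.25 pinch [ 472.8 -275.7  268.7] rot [179.7  -0.2  66.4] j [ 16.  33.  15. 104. -12.  44.  14.] F [-0.   0.1  0.1] gap 88.0 gf 0.0
0.98 [261.3, 213.8, 56.8, 69.8] (array([ 442.2, -313.4,  -23.9]), np.float64(0.899))
row [0.015, -0.531, -0.79] [-0.0002, 0.001, -0.0023] deg 1.0
```

```bash
python3 -m jog '[[0.003,-0.51,-0.3,0,0,-0.001],[0.003,-0.51,-0.8,0,0,-0.001],[0.003,-0.51,-0.8,0,0,-0.001]]'>/dev/null
python3 -m jog '[[0,0,-0.3,0,0,0],[0,0,-0.53,0,0,0],[0,0,-0.53,0,0,0]]' 
python3 -m jog '[[0,0,0,0,0,0],[0,0,0,0,0,0],[0,0,0,0,0,0],[0,0,0,0,0,0],[0,0,0,0,0,0],[0,0,0,0,0,0],[0,0,0,0,0,0],[0,0,0,0,0,0],[0,0,0,0,0,0],[0,0,0,0,0,0]]' 1 25
python3 -c "
from h import *
st()"
```

```text
clock: 29.1
position: [472.7, -327.4, 118.2]
tool_rot: [179.7, -0.2, 65.9]
force: [-0.3, -0.3, 0.3]
finger_gap: 88.1
grasp_force: 0.0
clock: 30.35
position: [472.2, -329.0, 117.7]
tool_rot: [179.6, -0.1, 65.8]
force: [0.2, 0.5, 0.2]
finger_gap: 12.0
grasp_force: 25.0
t 30.35 pinch [ 472.  -329.   136.4] rot [ 1.796e+02 -1.000e-01  6.580e+01] j [ 24.  46.  10. 105. -16.  30.  21.] F [0.2 0.5 0.2] gap 12.0 gf 25.0
```

```bash
python3 -m jog '[[0,0,0.3,0,0,0],[0,0,0.6,0,0,0],[0,0,1,0,0,0],[0,0,1,0,0,0]]' >/dev/null
python3 -m jog '[[0.2,0.5,0.4,0,0,0.0617],[0.8,0.9,0.4,0,0,0.0617],[0.8,0.9,0.4,0,0,0.0617],[0.8,0.9,0.4,0,0,0.0617]]' >/dev/null
python3 - <<'E'
from h import *
st(); w,s=get('wrist'),get('side'); h=r.state()["position"]
print("pose0",np.round(h[:2]))
cv2.imwrite('pics/w12.png',cv2.resize(w['pixels'][:,:,::-1],(800,600)))
for p in(w,s):
  for x in r.outline_of("dipper1",p):
    if x["conf"]<.5: continue
    q,c=fit([(p,x["mask"])],"dipper",[h[0]-32,h[1],-1.8],z=h[2]+r.pinch_z-136.4)
    if c>.5: a=np.radians(q[2]); print("held",q,c,"hook",q[0]+32*np.cos(a),q[1]+32*np.sin(a))
for x in r.outline_of("neighbour1",w):
    if x["conf"]>.5: print("n",x["conf"],x["rect"],max((fit([(w,x["mask"])],"neigh",[647,y0,-1.8],z=145) for y0 in(0,-96,-192,-288)),key=lambda b:b[1]))
for v in range(100,384,12):
    R=w["pixels"][v,200:].astype(int); g=(R[:,0]>150)&(R[:,1]-R[:,2]>60)&(R[:,0]-R[:,1]<60); u=np.where(g)[0]+200
    if len(u)>1 and u.max()-u.min()<9: print(v,u.min(),u.max(),ray(w,u.mean(),v,147).round(1))
E
```

```text
t 31.35 pinch [ 551.8 -238.2  275. ] rot [179.8  -0.2  88. ] j [14. 37.  9. 94. -8. 50. 24.] F [-0.4 -1.5  0.3] gap 11.7 gf 25.0
pose0 [ 550. -240.]
held [ 517.8 -234.1   -1. ] 0.831 hook 549.7951262450044 -234.65847700599306
held [ 519.2 -238.4   -2.1] 0.756 hook 551.1785086009171 -239.5725986786098
n 0.95 [347.2, 35.9, 58.1, 56.6] (array([647.4, -95. ,   3.4]), np.float64(0.909))
n 0.57 [345.6, 130.4, 59.1, 36.1] (array([ 643.8, -190.4,   -4.1]), np.float64(0.941))
100 359 365 [ 645.  -159.7  147. ]
112 361 364 [ 645.5 -170.4  147. ]
124 359 364 [ 644.6 -181.2  147. ]
160 358 361 [ 643.5 -213.9  147. ]
172 357 361 [ 643.5 -225.   147. ]
184 357 360 [ 643.6 -236.3  147. ]
196 353 359 [ 641.8 -247.8  147. ]
208 352 357 [ 641.1 -259.6  147. ]
220 351 356 [ 641.  -271.8  147. ]
```

View pics/w12.png

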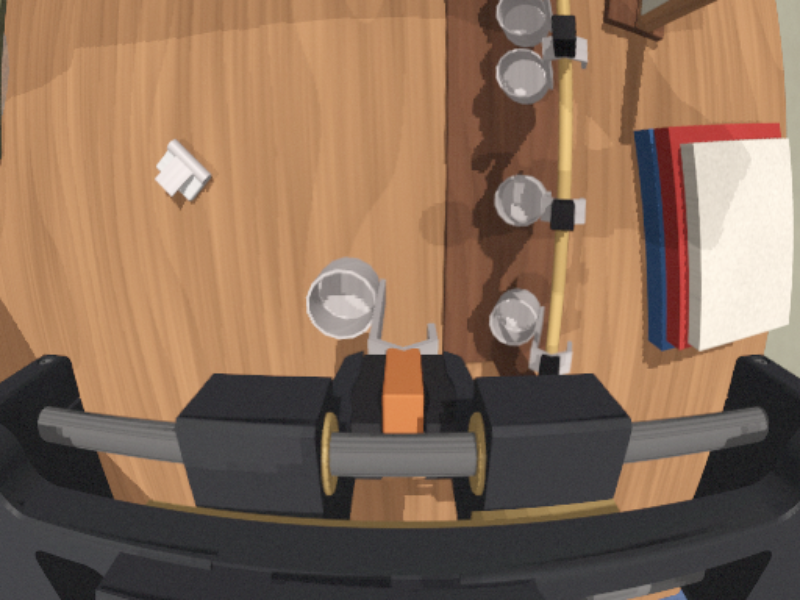

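```bash
python3 -m jog '[[0.5,0,0,0,0,0],[0.93,0,0,0,0,0],[0.93,0,0,0,0,0],[0.93,0,-0.38,0,0,0],[0.93,0,-0.38,0,0,0]]' >/dev/null
python3 - <<'E'
from h import *
st(); w=get('wrist')
cv2.imwrite('pics/w13.png',w['pixels'][:,:,::-1])
E
```

```text
t 32.23 pinch [ 641.5 -239.1  235.7] rot [-179.9   -0.2   87.9] j [12. 46.  9. 80. -9. 55. 21.] F [-0.3 -0.2 -1.5] gap 11.8 gf 25.0
```

View pics/w13.png

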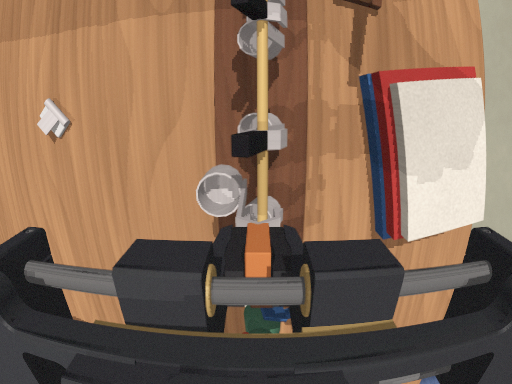

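```bash
python3 -m jog '[[0.03,0.01,-0.1,0,0,0],[0.03,0.01,-0.3,0,0,0],[0.03,0.01,-0.4,0,0,0],[0.03,0.01,-0.48,0,0,0],[0.03,0.01,-0.54,0,0,0],[0.03,0.01,-0.54,0,0,0]]'
python3 -m jog '[[0,0,-0.02,0,0,0],[0,0,-0.035,0,0,0],[0,0,-0.05,0,0,0],[0,0,-0.05,0,0,0]]'
```

```text
clock: 33.02
position: [648.0, -238.0, 165.5]
tool_rot: [179.7, -0.1, 88.0]
force: [-0.1, -0.5, -1.5]
finger_gap: 11.7
grasp_force: 25.0
clock: 33.52
position: [648.2, -238.1, 161.7]
tool_rot: [179.6, -0.1, 88.0]
force: [-2.5, 0.0, 4.8]
finger_gap: 11.9
grasp_force: 25.0
```

```bash
python3 -m jog '[[-0.015,0,0,0,0,0],[-0.015,0,0,0,0,0]]'
python3 -m jog '[[0,0,0,0,0,0],[0,0,0,0,0,0],[0,0,0,0,0,0],[0,0,0,0,0,0],[0,0,0,0,0,0],[0,0,0,0,0,0]]' -1
python3 -m jog '[[0,0,0.3,0,0,0],[0,0,0.7,0,0,0],[0,0,1,0,0,0],[0,0,1,0,0,0]]'
python3 -m jog '[[-0.9,0,0.3,0,0,0],[-0.9,0,0.3,0,0,0],[-0.9,0,0.3,0,0,0]]' >/dev/null
python3 -m jog '[[-0.9,-0.5,0.3,0,0,0],[-0.9,-0.5,0.3,0,0,0],[-0.9,-0.5,0.3,0,0,0],[-0.9,-0.5,0.3,0,0,0],[-0.9,-0.5,0.3,0,0,0],[-0.9,-0.5,0.3,0,0,0],[-0.9,-0.5,0.3,0,0,0],[-0.9,-0.5,0.3,0,0,0]]' >/dev/null
python3 - <<'E'
from h import *
st(); s=get('side'); cv2.imwrite('pics/s14.png',cv2.resize(s['pixels'][110:340,100:440,::-1],(800,541)))
E
```

```text
clock: 33.78
position: [646.4, -237.9, 160.4]
tool_rot: [179.7, -0.1, 88.0]
force: [-0.9, -0.2, -0.3]
finger_gap: 11.9
grasp_force: 25.0
clock: 34.52
position: [646.7, -238.0, 160.8]
tool_rot: [179.6, -0.1, 88.0]
force: [-0.4, 0.1, -0.2]
finger_gap: 69.7
grasp_force: 0.0
clock: 35.02
position: [648.2, -238.8, 263.6]
tool_rot: [179.3, -0.0, 88.0]
force: [-0.0, -0.0, 0.1]
finger_gap: 88.0
grasp_force: 0.0
t 36.4 pinch [ 466.7 -287.9  339.3] rot [ 1.796e+02 -1.000e-01  8.800e+01] j [21. 28. 10. 98. -6. 54. 31.] F [-0.2 -0.9  0.2] gap 88.2 gf 0.0
```

View pics/s14.png

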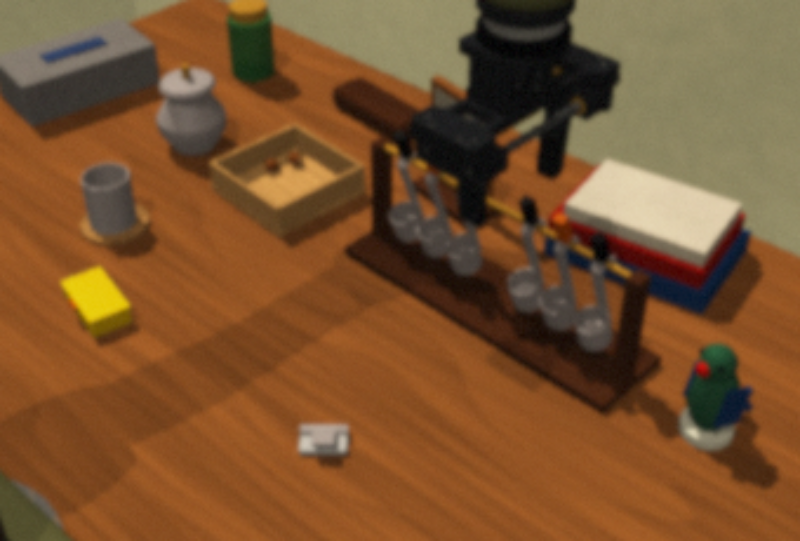

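Run:
```python
from h import *
t,s=get('top'),get('side')
for k,q,z in(('tumbler',[440,325],6),('coaster',[440,325],0),('dish',[599,204,-5],0)):
  o=[(p,b[0]['mask']) for p in(t,s) for b in [r.outline_of(k,p)] if b]
  print(k,fit(o,k,q,z=z,yaw=k=='dish'),len(o))
for p in(t,s): print([(round(x['conf'],2),np.round(x['rect'])) for x in r.outline_of('dipper1',p)],[(round(x['conf'],2),np.round(x['rect'])) for x in r.outline_of('nut1',p)])
print([(fit([(s,x['mask'])],'neigh',[648,y,-2],z=145)) for x,y in [(x,y) for x in r.outline_of('neighbour1',s) for y in(0,-95,-190,-285)] if abs(proj(s,np.array([[640,y,110.]]))[0][0]-x['rect'][0])<12])
```

```text
tumbler (array([439.9, 324.9]), np.float64(0.909)) 2
coaster (array([439.7, 321.2]), np.float64(0.419)) 2
dish (array([649.4, 212.2,  -5.4]), np.float64(0.936)) 2
[(0.68, array([260., 161.,  10.,  15.])), (0.65, array([318., 162.,  17.,  12.]))] [(0.5, array([262., 160.,   8.,  20.]))]
[(0.72, array([338., 228.,  13.,  44.])), (0.56, array([285., 201.,  14.,  42.]))] []
[(array([ 648.2, -191.3,    1.6]), np.float64(0.875)), (array([ 645.9, -282.5,   14.2]), np.float64(0.81)), (array([655.1, -94.4,  38. ]), np.float64(0.497)), (array([ 6.551e+02, -1.400e+00, -3.000e-01]), np.float64(0.814))]
```

```bash
python3 -c "
from plant import r
print(r.finish_job())"
```

```text
the job is handed in; nothing more can be done
None
```

The job is handed in: both hazelnuts are in the dish, the empty tumbler stands upright on the coaster, and the two orange-knobbed dippers hang in separate gaps with the black-knobbed ones unmoved. The dish ended about 50 mm from where it started, probably the random knock in the rules, with the nuts still in it.

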